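Let the lot tray through the stop gate

ROBOT

A 7-joint arm with a two-finger parallel gripper is mounted at the origin on the work surface. World frame = base frame: x ahead of the robot, y to its left, z up, the work surface at z = 0. Lengths are in m, angles in rad, forces in N, time in s.
With the tool pointing down it reaches from about 0.425 to 0.925 m from the base axis. Payload 6.8 kg.
Tool frame: the origin (TCP) lies between the finger pads; the fingertips stand 14 mm ahead of it and the grasp point (between the pads) lies 5 mm behind it; z points along the fingers, y is the line along which they close (so a half turn about z gives the same grasp; the last joint's range is limited). The gripper opens to 85 mm and grips with 20 to 120 N. Pads are 22 mm wide; open, the fingers measure 114 mm over their backs; the gripper's body (76 mm by 85 mm) begins 54 mm behind the grasp point. The pads swing forward as they close: fully open they stand 13 mm farther back than shut.
Start: joints at [-1.431, 0.477, 0.022, 1.555, -0.011, 1.109, -0.083], TCP at [0.166, 0.654, 0.245] pointing down, gripper open.
Joint ranges: [-2.96, 2.96], [-0.34, 2.1], [-1.41, 1.46], [0.24, 2.44], [-1.37, 4.51], [0.17, 1.92], [-2.96, 2.96]. Speed limits (rad/s): [2.39, 2.39, 3.14, 3.14, 3.14, 3.14, 3.14].

INTERFACE

Orientations are given as a rotation vector (axis times angle).
In Python, from bench import r, eyes, ticket gives the robot as it stands. The module is installed in compiled form; this text tells all that it offers.
- The arm moves only by the tool arm_command, never from a script. Its argument "plan" is text: rows parted by semicolons, each of 4 numbers parted by spaces: the shift along the tool's x, y, z in m, then the turn about the tool's z in degrees. In form: tx ty tz yaw; .... A call has 1 to 20 rows; each row shifts and turns the commanded pose from where the row before left it, along the tool's axes as they then stand; what a row does not reach is not made up. A row lasts 1/8 s, in which the tool goes at most 62.5 mm and 10.7 degrees, less where a joint would pass 70% of its speed; a pose out of reach is approached as far as the arm can. A call is refused whole if a number of a shift passes 0.0625 or a number of a turn 10.7, either way. A call with a gripper value outside its range is refused whole. "hand" is the closure, from -1 (fully open) to 1 (shut), set as the call begins (left out, the last holds). The fingers move at their own pace and stop on an object; "grip_force" is the grip in N (left out, the last holds). Time passes only in rows, so rows that do not move let the fingers close. It gives the time, the measured TCP pose, the force, the opening and the grip force at its end, in the units of the state.
- r.get_obs(): the state, without advancing time (a new reading comes with each control period).
- eyes.grab_frame(name): name is "scene" or "side" or "wrist"; returns (picture, depth): 420x560x3 uint8, red, green, blue; 420x560 float32, m along the optical axis (not along the pixel's ray), 0 where there is no reading.
- eyes.calibration(name): a dict with "fov_y" (degrees; the focal length in pixels is half the picture's height over the tangent of half this angle, whatever the lens; pixels are square), "cx", "cy" (the principal point, pixels), "k1" (the pictures are not rectified: a ray, as slopes to the right and down, at radius r is drawn at 1 + k1 r^2 times it, then the intrinsics apply), "origin" and "attitude" of the camera in the world; the wrist camera has in their place "tool_from_camera" (4x4, takes a point from camera to tool coordinates, whose origin is the TCP and whose axes are the flange's). Camera axes: x right, y up, looking along -z (the intrinsics and any distortion apply to the point x, -y, -z); pixel columns grow to the right and rows downward; lengths in m; the calibration is good to about 2 mm. A picture is of the moment at which its call begins: read the wrist's pose just before it. calibration takes no time and is no camera call.
- ticket.hand_in(): hands the job in; it is judged then, once.
The state is a dict: "clock": time; "joints": joint angles; "qvel": joint speeds; "tau": joint torques, N m; "tcp_pos": TCP position; "orientation": TCP orientation; "contact_force": force on the tool from outside, world axes, zero at the start; "moment": the same for the moment, N m; "grip_width": finger opening in m; "gripper_force": force on a finger pad.
Only numpy, scipy, OpenCV 4.12 (cv2) and the standard library are available. Lean on these libraries where they do the work, as an engineer would, in place of code of your own. Each camera call takes 0.05 s, during which the arm holds its last target. There are 200 camera calls.

TASK

On the saleroom's table a lot tray waits in the slide lane, held back by the hinged stop gate. With the fingertips only, gripping and lifting nothing, hold the gate's long lever down with one fingertip and with the other push the tray along the lane over the lowered gate, until it is fully home against the end stop; then let go of the lever so that the gate stands up again behind the tray. Leave everything else on the table as it stands.

Things in the scene. Friction and masses are not known exactly. Their poses are not given: they have to be found in the camera images.
- lane: Slide lane fixed to the table: two white slide rails (top 50 mm above the table) between aluminium side guides. Origin on the table surface (z=0), on the lane's centre line, at the gate. x = direction of travel, y = across (left when looking along the travel), z = up. It runs from x=-210 mm (flared open mouth) to the end stop; nothing spans it from above; it is open underneath between the rails.
- lane_mouth (a point): On the centre line at the rails' height, x=-178 mm in the lane's frame, where the guides begin to flare out. The guides stand at y=-47 and +47 mm (94 mm clear between them), are 4 mm thick and rise 25 mm above the rails. Axes as the lane's.
- end_stop (a point): Middle of the end stop's two rubber buffers' faces, at the rails' height: x=140 mm in the lane's frame. The plate behind is 106 mm wide and rises 38 mm above the rails. Fully home, the tray's front wall touches the buffers: its centre is then at x=85, its rear wall at x=30.
- gate (a joint): Stop gate's angle, rad: 0 = up (shut; its spring brings it back there when let go), 0.27 = lever level, gate open, 0.32 = lowest limit. Gate blade and lever are one rigid steel part on a cross shaft. The blade sinks below the rails above about 0.23; up, it bars the way (a tray pushed against it only locks it).
- gate_shaft (a point): Middle of the cross shaft on which gate and lever turn, under the rails at x=90, y=0, z=30 mm in the lane's frame. The lever runs from the shaft's -y end back, against the travel, beside the lane and past the waiting tray. Pressing it down takes about 2 N near its free end, about 9 N at x=20.
- gate_lever_end (a point): Top face of the lever at its free end (moves with it). The lever is a flat bar, 26 mm wide, 5 mm thick, at y=-85 to -59 mm, on the right when looking along the travel, in the lane's frame. Up, it slopes, this end about 138 mm above the table. Pressed level (0.27), its top is 64 mm above the table over its whole length, x=-209 to +100, so that a fingertip at that height can slide along it; this point is then at x=-196.
- gate_blade_top (a point): Middle of the top edge of the gate's blade (moves with it), between the rails: a plate 44 mm wide and 5 mm thick. Up, it stands 19 mm above the rails, between x=2 and 13 mm in the lane's frame; with the lever level it is 4 mm below them.
- lot_tray: The lot tray waiting in the lane: open grey plastic tray, 110 mm along its x, 88 mm along y, 46 mm high, 3 mm walls, one cross wall in the middle; 0.2 to 0.45 kg; watches, thimbles and a small box are fixed in it. Origin at the centre of its underside, on the rails; x points along the travel. Its rear wall (flat, with a paper tag) is 55 mm behind the origin.
- spare_tray: An empty tray of the same shape on the table beside the lane: a bystander. Origin at the centre of its underside.
- house_bank: Dark cast iron money box in the shape of a house, 60 x 50 x 81 mm: a bystander. Origin at the centre of its underside.
- brass_bell: Brass hand bell, 62 mm in diameter, 92 mm high: a bystander. Origin at the centre of its underside.
- candlestick: Short brass candlestick, 72 mm in diameter at the foot, 85 mm high: a bystander. Origin at the centre of its underside.
- spectacle_case: Dark brown spectacle case, 130 x 56 x 33 mm: a bystander. Origin at the centre of its underside.
- mug: White mug, 76 mm in diameter, 85 mm high: a bystander. Origin at the centre of its underside.
- button_jar: Glass jar with a steel cap, 56 mm in diameter, 70 mm high: a bystander. Origin at the centre of its underside.

How it is judged:
By the outcome, as a careful person would: the job done as asked, in the order asked, and still so for the second after the job is handed in, with the robot touching nothing.
It also fails if it takes over 38 s, if anything falls off the work surface, if the arm or the gripper's body presses on something with over 40 N, if the wrist force passes 120 N, or if a joint passes its speed limit or range.

## Working session

There is one attempt and no reset: what is moved stays moved. The work goes in short steps, Python scripts to look and compute and a tool call to move; the robot and the scene stay as the last step left them, time stands still between calls to the robot, and variables do not carry over. Pictures are saved under pics/ and viewed, at most 10 in all, crops included, and the job is handed in when it is done.

Besides the shell and the picture viewer there is one more tool, called after "Call:" as name(argument=value, ...) on one line, values as JSON. arm_command: Moves the arm, as the interface text tells. Its arguments: {"type":"object","properties":{"plan":{"type":"string"},"hand":{"type":"number"},"grip_force":{"type":"number"}},"required":["plan"]}

```bash
mkdir -p pics; cat > h.py <<'E'
import numpy as np, cv2
from bench import r, eyes, ticket
from scipy.spatial.transform import Rotation as R
def cam(name,o=None):
    c=eyes.calibration(name)
    if name=='wrist':
        T=np.eye(4);T[:3,:3]=R.from_rotvec(o['orientation']).as_matrix();T[:3,3]=o['tcp_pos'];T=T@np.array(c['tool_from_camera'])
        return c,T[:3,:3],T[:3,3]
    a=np.array(c['attitude'],float)
    return c,(a if a.shape==(3,3) else R.from_rotvec(a).as_matrix()),np.array(c['origin'])
def rays(name,uv,o=None):
    c,A,p=cam(name,o); f=210/np.tan(np.radians(c['fov_y'])/2)
    d=(np.atleast_2d(uv).astype(float)-[c['cx'],c['cy']])/f
    u=d.copy()
    for _ in range(20): u=d/(1+c['k1']*(u**2).sum(1,keepdims=True))
    return p,np.c_[u[:,0],-u[:,1],-np.ones(len(u))]@A.T
def onplane(name,uv,z,o=None):
    p,d=rays(name,uv,o); return p+d*((z-p[2])/d[:,2])[:,None]
def bydepth(name,uv,D,o=None):
    uv=np.atleast_2d(uv).astype(int);p,d=rays(name,uv,o); return p+d*D[uv[:,1],uv[:,0]][:,None]
E
python3 - <<'E'
from h import *
o=r.get_obs();print(o)
for n in('scene','side','wrist'):
    print(n,eyes.calibration(n))
    o=r.get_obs();im,D=eyes.grab_frame(n);cv2.imwrite(f'pics/{n}0.png',im[:,:,::-1]);np.savez(f'{n}0.npz',im=im,D=D,pos=o['tcp_pos'],ori=o['orientation'])
E
```

```text
{'clock': 0.0, 'joints': array([-1.43112114,  0.47784874,  0.02232752,  1.55645673, -0.01145874,
        1.10927737, -0.08307539]), 'qvel': array([-0.00053432,  0.00158566,  0.00013839, -0.00111362, -0.00114444,
       -0.00186806,  0.00080945]), 'tau': array([-1.02604688e-03, -5.96460056e+01,  1.60728972e+00, -2.81197107e+01,
        1.23960464e-02,  9.54938703e-03,  7.82117411e-06]), 'tcp_pos': array([0.16542024, 0.65383433, 0.24429062]), 'orientation': array([-3.88084490e-01, -3.11746926e+00,  2.92350164e-03]), 'contact_force': array([ 0.57590584, -0.60538229, -0.36148774]), 'moment': array([ 0.02313406, -0.02650728,  0.0218417 ]), 'gripper_force': 0.0, 'grip_width': 0.08531537217748641}
scene {'fov_y': 54.05813823893445, 'cx': 281.79679203165, 'cy': 208.10402952577263, 'k1': -0.11430859898779201, 'origin': array([ 1.03644523, -0.48039119,  0.65902629]), 'attitude': array([0.84325466, 0.35131802, 0.78144354])}
side {'fov_y': 56.20119211768212, 'cx': 281.9194448065461, 'cy': 208.61891660120008, 'k1': -0.015260890723187148, 'origin': array([0.17371564, 0.4401489 , 0.51236474]), 'attitude': array([ 0.43830561, -1.18853682, -2.22501562])}
wrist {'fov_y': 59.825071028355126, 'cx': 282.9835084970596, 'cy': 209.4262116698894, 'k1': -0.021774230663427374, 'tool_from_camera': array([[-9.45256162e-04,  9.55983972e-01,  2.93417368e-01,
         7.38409845e-02],
       [ 9.99999549e-01,  9.30621154e-04,  1.89480362e-04,
         8.13541870e-04],
       [-9.19202208e-05,  2.93417415e-01, -9.55984421e-01,
        -1.28808032e-01],
       [ 0.00000000e+00,  0.00000000e+00,  0.00000000e+00,
         1.00000000e+00]])}
```

View pics/scene0.png

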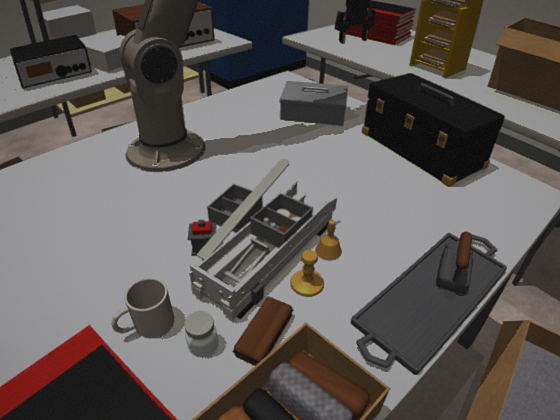

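View pics/side0.png

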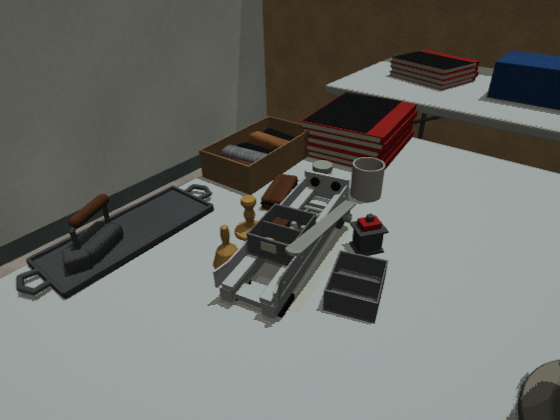

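The scene view shows the lane running from its mouth at about (320,205) to the end stop at (200,285). The tray is at (282,220), and the lever runs from (205,250) up to its free end at (285,163). The side view agrees, with the end stop at (325,185) and the tray at (282,235). Next I'll build a top-down height map from the depth of both cameras.

```bash
python3 - <<'E'
from h import *
P=[]
for n in('scene','side'):
    z=np.load(n+'0.npz');D=z['D'];v,u=np.nonzero(D>0)
    p=bydepth(n,np.c_[u,v],D); k=(p[:,2]>-.03)&(p[:,2]<.2)&(p[:,0]>.25)&(p[:,0]<.95)&(abs(p[:,1])<.45);p=p[k]
    fl=p[abs(p[:,2])<.015];print(n,len(p),'table z',np.median(fl[:,2]))
    c=z['im'][v,u][k];P.append((p,c))
    im=np.zeros((560,720,3),np.uint8)
    q=np.argsort(p[:,2]);p=p[q]
    col=cv2.applyColorMap((np.clip(p[:,2]/.15,0,1)*255).astype(np.uint8).reshape(-1,1),cv2.COLORMAP_JET)[:,0]
    # image: right = -y, up = +x ; 800 px/m
    X=((.45-p[:,1])*800).astype(int);Y=((.95-p[:,0])*800).astype(int)
    for a in(0,1,):
        for b in(0,1):
            im[np.clip(Y+a,0,559),np.clip(X+b,0,719)]=col
    cv2.imwrite(f'pics/h_{n}.png',im)
a=np.hstack([cv2.imread('pics/h_scene.png')[:,150:550],cv2.imread('pics/h_side.png')[:,150:550]]);cv2.imwrite('pics/h.png',a)
np.savez('pc.npz',a=P[0][0],b=P[1][0])
E
```

```text
scene 89241 table z 0.0007312539225712844
side 106776 table z -3.4105412911045185e-05
```

View pics/h.png

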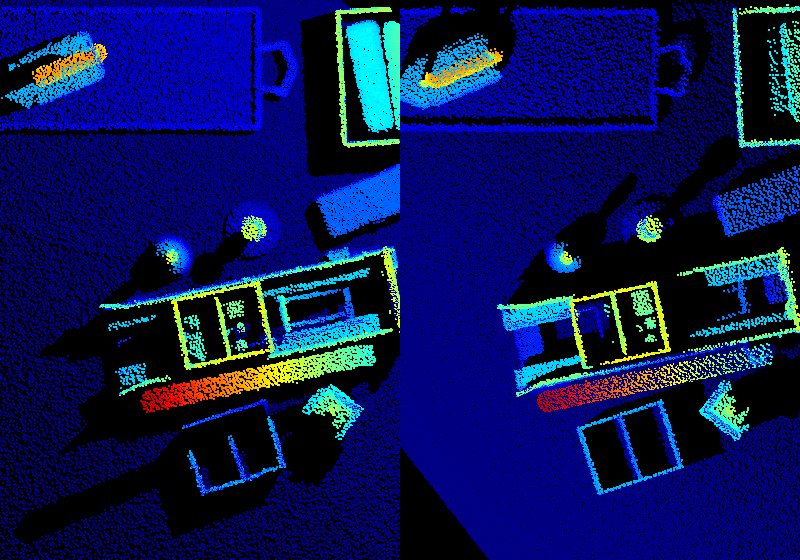

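The height map shows the lane pointing roughly along -y and about 10° towards +x. The tray rim, guides, end plate and lever all stand out clearly. Next I'll fit the poses.

```bash
python3 - <<'E'
from h import *
z=np.load('pc.npz')
def topx(p): # map col/row in the crops
    return np.c_[(.45-p[:,1])*800-150,(.95-p[:,0])*800]
for n in 'ab':
    p=z[n];q=topx(p)
    print('==',n)
    # tray rim
    k=(abs(p[:,2]-.096)<.005)&(q[:,0]>165)&(q[:,0]<280)&(q[:,1]>275)&(q[:,1]<372)
    m=cv2.minAreaRect((p[k,:2]*1000).astype(np.float32));print('tray',k.sum(),m)
    # lever: slope plane, coarse box along image line
    yl=402-(q[:,0]-145)*(50/230.)
    k=(abs(q[:,1]-yl)<22)&(q[:,0]>135)&(q[:,0]<380)&(p[:,2]>.068)
    L=p[k];c=L.mean(0);_,s,V=np.linalg.svd(L-c,full_matrices=False)
    for _ in range(3):
        t=(L-c)@V.T;g=(abs(t[:,2])<.004)&(abs(t[:,1])<.017);L=L[g];c=L.mean(0);_,s,V=np.linalg.svd(L-c,full_matrices=False)
    d=V[0]*np.sign(-V[0][1]);t=(L-c)@d
    print('lever',len(L),'dir',d,'az',np.degrees(np.arctan2(d[1],d[0])),'c',c,'ends',c+d*np.percentile(t,.5),c+d*np.percentile(t,99.5),'width',np.ptp(np.percentile((L-c)@V[1],[1,99])))
    # lane axes from az
    th=np.arctan2(d[1],d[0]);ex=np.array([np.cos(th),np.sin(th)]);ey=np.array([-ex[1],ex[0]])
    X=(p[:,:2]-c[:2])@ex;Y=(p[:,:2]-c[:2])@ey
    print('lever c z',c[2])
    k=(abs(p[:,2]-.075)<.004)&(abs(X)<.25)
    hh,e=np.histogram(Y[k],np.arange(0.0,.16,.002));print('guide hist',[(round(e[i]*1000),int(hh[i])) for i in np.argsort(-hh)[:10]])
    for y0 in(.023,.025,.119,.121):
        pass
    k=(abs(p[:,2]-.085)<.006)&(Y>.03)&(Y<.12)&(X>.1)&(X<.26)
    hh,e=np.histogram(X[k],np.arange(.1,.26,.003));print('plate hist',[(round(e[i]*1000),int(hh[i])) for i in np.argsort(-hh)[:8]])
E
```

```text
== a
tray 437 ((531.5275268554688, -19.240249633789062), (115.331787109375, 116.8580551147461), 12.104890823364258)
lever 559 dir [ 0.26648974 -0.92711265 -0.26352487] az -73.9632043223478 c [ 0.47962317 -0.05840817  0.10137126] ends [0.43962236 0.08075388 0.14092704] [ 0.51401215 -0.17804676  0.06736489] width 0.0169203792407323
lever c z 0.10137126259773926
guide hist [(108, 66), (114, 48), (116, 46), (112, 42), (14, 40), (106, 40), (110, 40), (30, 38), (12, 37), (118, 36)]
plate hist [(196, 101), (193, 63), (199, 59), (190, 31), (187, 4), (181, 2), (184, 2), (202, 1)]
== b
tray 507 ((530.5751342773438, -17.968246459960938), (117.0855484008789, 119.55986785888672), 12.090463638305664)
lever 322 dir [ 0.24509922 -0.93251011 -0.26523813] az -75.27357287577036 c [ 0.46868312 -0.01382037  0.11348257] ends [0.44187983 0.08815606 0.1424882 ] [ 0.51006883 -0.17127739  0.06869635] width 0.009059204454524794
lever c z 0.11348257287333535
guide hist [(114, 60), (112, 59), (24, 56), (26, 50), (122, 37), (110, 31), (14, 30), (124, 29), (16, 28), (28, 24)]
plate hist [(232, 91), (235, 49), (229, 24), (238, 7), (241, 6), (223, 3), (244, 1), (100, 0)]
```

```bash
python3 - <<'E'
from h import *
z=np.load('pc.npz')
for n in 'ab':
    p=z[n]; q=np.c_[(.45-p[:,1])*800-150,(.95-p[:,0])*800]
    yf=306-(q[:,0]-101)*.194
    k=(abs(p[:,2]-.075)<.005)&(q[:,0]>95)&(q[:,0]<400)&(q[:,1]>yf-15)&(q[:,1]<yf+15)&~((q[:,0]>165)&(q[:,0]<275)&(q[:,1]>yf+8))
    G=p[k]
    vx,vy,x0,y0=cv2.fitLine((G[:,:2]*1000).astype(np.float32),cv2.DIST_HUBER,0,1,.01,.01).ravel()
    s=-np.sign(vy);vx*=s;vy*=s
    print(n,'guide L',len(G),np.degrees(np.arctan2(vy,vx)))
    best=max(np.arange(-84,-72,.25),key=lambda a:(np.histogram(G[:,:2]@[-np.sin(np.radians(a)),np.cos(np.radians(a))],np.arange(-1,1,.002))[0]**2).sum())
    print('scan az',best)
    for az in (-78.5,):
        th=np.radians(az);ex=np.array([np.cos(th),np.sin(th)]);ey=np.array([-ex[1],ex[0]])
        X=p[:,:2]@ex*1000;Y=p[:,:2]@ey*1000
        def H(t,v,k,s=2,m=9):
            e=np.arange(np.floor(v[k].min()),v[k].max()+s,s);h,e=np.histogram(v[k],e);i=np.argsort(-h)[:m];print(t,sorted((int(e[j]),int(h[j])) for j in i))
        inl=(q[:,0]>95)&(q[:,0]<400)&(q[:,1]>240)&(q[:,1]<425)
        H('Y z75',Y,inl&(abs(p[:,2]-.075)<.004),m=16)
        T=inl&(abs(p[:,2]-.096)<.004)&(q[:,0]>165)&(q[:,0]<280)&(q[:,1]<372-(q[:,0]-185)*.2)
        H('tray Y',Y,T);H('tray X',X,T)
        print('pct trayX',np.percentile(X[T],[1,99]),'Y',np.percentile(Y[T],[1,99]))
        r_=inl&(abs(p[:,2]-.086)<.006)&(q[:,0]>370)
        H('plate X',X,r_)
        Lk=inl&(p[:,2]>.11)&(q[:,1]>355)
        print('lever Xmin',np.percentile(X[Lk],[.5]),'Y',np.percentile(Y[Lk],[1,99]),'zmax',np.percentile(p[Lk,2],99))
        Rk=inl&(abs(p[:,2]-.05)<.004);H('rail Y',Y,Rk,m=12)
E
```

```text
a guide L 506 -78.01064
scan az -78.0
Y z75 [(452, 15), (460, 16), (468, 22), (476, 16), (478, 47), (480, 78), (482, 56), (486, 28), (488, 30), (554, 17), (572, 66), (574, 41), (576, 119), (578, 156), (580, 51), (582, 17)]
tray Y [(484, 12), (486, 43), (488, 25), (490, 7), (520, 7), (534, 7), (568, 10), (570, 23), (572, 56)]
tray X [(66, 9), (68, 17), (70, 39), (72, 25), (104, 6), (172, 13), (174, 26), (176, 49), (178, 21)]
pct trayX [ 67.2624873  179.08294251] Y [485.03046322 574.28061268]
plate X [(336, 9), (338, 41), (340, 54), (342, 46), (344, 90), (346, 22)]
lever Xmin [6.19689201] Y [442.51120944 469.23399542] zmax 0.1419193837096429
rail Y [(480, 62), (482, 63), (488, 56), (490, 56), (498, 54), (500, 65), (502, 68), (554, 54), (556, 62), (558, 67), (578, 160), (580, 60)]
b guide L 329 -78.34965
scan az -78.25
Y z75 [(477, 54), (479, 74), (481, 48), (503, 23), (541, 22), (545, 21), (547, 21), (549, 23), (553, 22), (557, 22), (563, 21), (571, 53), (575, 53), (577, 81), (579, 61), (581, 26)]
tray Y [(486, 41), (488, 24), (500, 8), (506, 8), (526, 8), (566, 8), (570, 29), (572, 63), (574, 10)]
tray X [(63, 43), (65, 64), (67, 27), (69, 10), (163, 6), (167, 7), (169, 32), (171, 58), (173, 26)]
pct trayX [ 63.84839559 175.48437763] Y [486.73130658 574.66511031]
plate X [(329, 1), (331, 2), (333, 26), (335, 77), (337, 67), (339, 20), (341, 9), (343, 4)]
lever Xmin [0.77752695] Y [443.76272494 469.13523046] zmax 0.14243786778180895
rail Y [(477, 88), (497, 71), (499, 83), (501, 75), (553, 65), (555, 78), (557, 68), (561, 70), (565, 63), (567, 64), (569, 63), (575, 74)]
```

Two cameras agree to about 4 mm: the lane's azimuth is about -78.2°, its centre line is at about 529.5 mm on the ey axis, and the gate origin is at about 192.5 mm on the ex axis. The measured lever end height of 142 mm matches what it should be. The gripper will go across the lane, with one finger on the lever at y≈-72 and the other behind the tray at y≈0.

```bash
cat >> h.py <<'E'
AZ=np.radians(-78.2);EX=np.array([np.cos(AZ),np.sin(AZ)]);EY=np.array([-EX[1],EX[0]])
X0,Y0=.1925,.5295+.1*0
_A=np.radians(-78.5);_e=np.array([np.cos(_A),np.sin(_A)]);ORG=X0*_e+Y0*np.array([-_e[1],_e[0]])
# (centre line measured near X=.12..0.2 at az -78.5; pivot at the tray)
def w2l(p): d=np.asarray(p)[...,:2]-ORG; return np.stack([d@EX,d@EY],-1)
def l2w(l): return ORG+l[0]*EX+l[1]*EY
def st():
    o=r.get_obs();M=R.from_rotvec(o['orientation']).as_matrix()
    return o,M
def rows(goal_l,goal_z,n,yaw_n=None):
    o,M=st();g=np.r_[l2w(goal_l),goal_z];e=np.degrees(np.arctan2(M[1,1],M[0,1])-np.arctan2(EY[1],EY[0]))
    print('lane',w2l(o['tcp_pos'])*1000,'z',o['tcp_pos'][2],'yaw err',e,'tilt',M[:,2])
    ty=e/n;out=[]
    M=M.copy();p=o['tcp_pos'].copy()
    for i in range(n):
        s=M.T@((g-p)/(n-i));s=np.round(s,4);p=p+M@s
        out.append('%.4f %.4f %.4f %.1f'%(*s,ty));M=M@R.from_euler('z',round(ty,1),degrees=True).as_matrix()
    print('; '.join(out))
E
python3 -c "
from h import *
print(ORG,l2w([-.150,-.035]))
rows([-.150,-.035],.215,14)"
```

```text
[ 0.55724846 -0.08307018] [0.49231369 0.05660256]
lane [-801.59157224 -232.78863084] z 0.2445278330727036 yaw err 64.00216194889121 tilt [-2.60227527e-04 -1.38872975e-03 -9.99999002e-01]
-0.0331 -0.0356 0.0022 4.6; -0.0359 -0.0329 0.0022 4.6; -0.0384 -0.0299 0.0022 4.6; -0.0406 -0.0267 0.0022 4.6; -0.0427 -0.0234 0.0021 4.6; -0.0444 -0.0199 0.0022 4.6; -0.0458 -0.0162 0.0021 4.6; -0.0470 -0.0125 0.0022 4.6; -0.0478 -0.0087 0.0021 4.6; -0.0484 -0.0049 0.0022 4.6; -0.0486 -0.0009 0.0021 4.6; -0.0486 0.0029 0.0022 4.6; -0.0481 0.0069 0.0021 4.6; -0.0475 0.0106 0.0022 4.6
```

Call:
arm_command(plan="-0.033 -0.036 0.002 4.6; -0.036 -0.033 0.002 4.6; -0.038 -0.03 0.002 4.6; -0.041 -0.027 0.002 4.6; -0.043 -0.023 0.002 4.6; -0.044 -0.02 0.002 4.6; -0.046 -0.016 0.002 4.6; -0.047 -0.0125 0.002 4.6; -0.048 -0.009 0.002 4.6; -0.048 -0.005 0.002 4.6; -0.0485 -0.001 0.002 4.6; -0.0485 0.003 0.002 4.6; -0.048 0.007 0.002 4.6; -0.0475 0.0106 0.002 4.2; 0 0 0 0; 0 0 0 0", hand=-0.4)

```text
clock: 2.15
tcp_pos: [0.4916, 0.0571, 0.2171]
orientation: [-1.98, -2.438, 0.001]
contact_force: [0.5, 0.3, 0.7]
grip_width: 0.0597
gripper_force: 0.0
```

```bash
python3 - <<'E'
from h import *
rows([-.150,-.035],.16,4)
o=r.get_obs();print(o['clock'],o['grip_width'],o['contact_force'])
im,D=eyes.grab_frame('wrist');cv2.imwrite('pics/w1.png',im[:,:,::-1]);np.savez('w1.npz',im=im,D=D,pos=o['tcp_pos'],ori=o['orientation'])
E
```

```text
lane [-150.67284478  -35.59666418] z 0.2170544876362351 yaw err 0.026410316345014805 tilt [-7.30374307e-04  1.17436413e-04 -9.99999726e-01]
-0.0002 0.0002 0.0143 0.0; -0.0002 0.0001 0.0143 0.0; -0.0001 0.0002 0.0142 0.0; -0.0002 0.0001 0.0143 0.0
2.15 0.05974527135215675 [0.51375827 0.34919571 0.68251212]
```

View pics/w1.png

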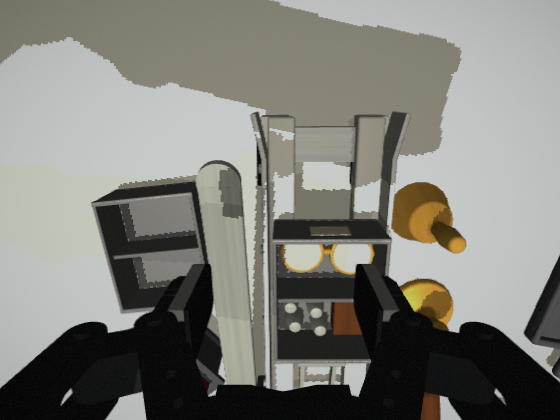

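The wrist view shows the mouth at the top. The lever is at (200-240, 165-380), its free end at (218,165). The tray's rear wall with its tag is at (330,232), and the fingertips are at (200,270) and (370,270). I'll measure in the lane frame from this depth image.

```bash
python3 - <<'E'
from h import *
z=np.load('w1.npz');D=z['D'];o=dict(tcp_pos=z['pos'],orientation=z['ori'])
v,u=np.nonzero(D>0);p=bydepth('wrist',np.c_[u,v],D,o);L=w2l(p)*1000;Z=p[:,2]*1000
def pc(a,q=(1,50,99)): return np.round(np.percentile(a,q),1)
print('table',pc(Z[abs(Z)<12]))
k=(abs(Z-96)<5)&(abs(L[:,1])<50)&(L[:,0]>-150)&(L[:,0]<0)
k&=(v<240)&(v>215)&(u>270)&(u<395);print('tray rear rim x',pc(L[k,0]),'y',pc(L[k,1]),k.sum())
for a,b in((-135,-129),(-60,-30)):pass
k=(u<262)&(u>190)&(v<260)&(Z>100)&(Z<160)
print('lever',k.sum(),'x',pc(L[k,0]),'y',pc(L[k,1]),'z',pc(Z[k]))
for x in(-180,-160,-140):
    m=k&(abs(L[:,0]-x)<4);print(x,'y',pc(L[m,1]),'z',pc(Z[m]))
for x in(-170,-155,-140):
    m=(abs(L[:,0]-x)<5)&(abs(Z-75)<4)&(abs(L[:,1])<70);print('guides',x,pc(L[m&(L[:,1]>0),1]),pc(L[m&(L[:,1]<0),1]))
    m=(abs(L[:,0]-x)<5)&(abs(Z-50)<4);print('rails',pc(L[m&(L[:,1]>0),1]),pc(L[m&(L[:,1]<0),1]))
# fingertips: near points
k=(Z>185)
for s in(0,1):
    m=k&((u>280)==s)&(v<300);print('finger',pc(L[m,0]),pc(L[m,1]),'z',pc(Z[m]))
E
```

```text
table [-1.6  0.3  9.6]
tray rear rim x [-127.3 -126.7 -126. ] y [-41.3   2.3  44.2] 385
lever 4010 x [-190.8 -160.8 -123.9] y [-84.3 -71.5 -59.4] z [124.1 134.6 142.8]
-180 y [-84.6 -71.6 -59.1] z [137.2 139.9 141.7]
-160 y [-84.3 -71.7 -59.5] z [132.5 134.4 136.3]
-140 y [-84.1 -71.6 -59.4] z [126.9 128.9 130.6]
guides -170 [46.4 48.  50.5] [-51.1 -49.5 -47.5]
rails [24.6 35.9 46.8] [-47.5 -36.9 -26.2]
guides -155 [46.4 47.9 50.6] [-51.4 -49.4 -47.5]
rails [24.7 35.9 46.8] [-47.  -36.5 -26.1]
guides -140 [46.4 47.8 50.4] [-50.9 -49.3 -47.6]
rails [24.7 35.9 46.9] [-197.1  -43.7  -26. ]
finger [-162.6 -161.3 -147. ] [-77.6 -67.  -64. ] z [209.2 224.5 239.2]
finger [-162.6 -161.3 -146.9] [-5.  -2.   8.7] z [209.2 224.5 239.1]
```

The measured frame fits well: the guides sit at ±47 and the lever is at y=-85 to -59, with the fingers over their targets. I'll descend to just above the lever.

Call:
arm_command(plan="0 0 0.025 0; 0 0 0.025 0; 0 0 0.014 0; 0 0 0 0; 0 0 0.004 0; 0 0 0 0")

```text
clock: 2.95
tcp_pos: [0.4922, 0.0569, 0.1497]
orientation: [1.981, 2.438, 0.001]
contact_force: [0.4, 0.1, 0.4]
grip_width: 0.06
gripper_force: 0.0
```

Call:
arm_command(plan="0 0 0.004 0; 0 0 0.004 0; 0 0 0 0; 0 0 0 0")

```text
clock: 3.45
tcp_pos: [0.4921, 0.0567, 0.1414]
orientation: [1.981, 2.438, 0.0]
contact_force: [0.4, 0.3, 0.8]
grip_width: 0.0597
gripper_force: 0.7
```

Call:
arm_command(plan="0 0 0.005 0; 0 0 0.005 0; 0 0 0 0; 0 0 0 0")

```text
clock: 3.95
tcp_pos: [0.4919, 0.0566, 0.1312]
orientation: [-1.981, -2.438, 0.001]
contact_force: [-1.2, -0.3, 0.9]
grip_width: 0.0599
gripper_force: 0.8
```

Call:
arm_command(plan="0 0 0.01 0; 0 0 0.01 0; 0 0 0.01 0; 0 0 0.01 0; 0 0 0.01 0; 0 0 0.004 0; 0 0 0 0; 0 0 0 0")

```text
clock: 4.95
tcp_pos: [0.4917, 0.0565, 0.0774]
orientation: [-1.981, -2.438, 0.001]
contact_force: [-0.8, 0.8, 2.4]
grip_width: 0.0599
gripper_force: 1.2
```

```bash
cat > m.py <<'E'
from h import *
import sys
o,M=st();print(o['clock'],'lane',w2l(o['tcp_pos'])*1000,'z',o['tcp_pos'][2]*1000,'F',o['contact_force'],'lane F',o['contact_force'][:2]@np.c_[EX,EY],'M',o['moment'],o['grip_width'])
def pc(a,q=(1,50,99)): return np.round(np.percentile(a,q),1) if len(a) else None
for n in('wrist','scene','side'):
    im,D=eyes.grab_frame(n);cv2.imwrite(f'pics/{n}_{sys.argv[1]}.png',im[:,:,::-1])
    v,u=np.nonzero(D>0);p=bydepth(n,np.c_[u,v],D,o);L=w2l(p)*1000;Z=p[:,2]*1000
    print(n)
    k=(L[:,1]>-84)&(L[:,1]<-61)&(Z>35)&(Z<150)
    for x in range(-200,100,30):
        m=k&(abs(L[:,0]-x)<5)
        if m.sum()>15:print('  lever',x,m.sum(),pc(Z[m],(10,50,90)))
    k=(abs(Z-97)<4)&(abs(L[:,1])<46)&(L[:,0]<135)&(L[:,0]>-160)
    print('  tray rim x',pc(L[k,0],(.5,2,50,98,99.5)),k.sum())
E
python3 m.py a
```

```text
4.95 lane [-150.05803927  -35.61145887] z 77.38418126154995 F [-0.8229972   0.81368987  2.39248771] lane F [-0.96479416 -0.63920876] M [ 0.11777918  0.37816479 -0.06581028] 0.0599471128299047
wrist
  lever -200 1573 [68.5 69.4 70.1]
  lever -170 2375 [ 68.3  69.7 143.5]
  lever -140 596 [ 68.1  87.5 122.3]
  lever -110 513 [67.1 67.8 68.4]
  tray rim x [-159.5 -158.  -126.6 -122.8 -122.2] 1974
scene
  lever -200 22 [67.5 69.2 69.9]
  lever -170 18 [65.7 67.8 70.2]
  lever -140 122 [ 68.1  95.3 121. ]
  lever -110 21 [66.4 68.  68.8]
  lever -80 22 [65.9 67.3 68.6]
  lever -50 26 [64.6 66.2 67.7]
  lever -20 33 [64.8 65.8 66.7]
  lever 10 35 [63.8 65.  66.7]
  lever 40 39 [63.3 65.  65.9]
  lever 70 44 [64.4 65.6 67.3]
  tray rim x [-152.9 -145.7  -67.3  -13.9  -13.5] 320
side
  lever -200 70 [68.2 69.3 70.3]
  lever -170 96 [ 68.   69.3 142.4]
  lever -140 113 [ 68.  124.4 139.4]
  lever -110 31 [66.6 67.8 68.4]
  lever -80 21 [66.2 67.1 68.1]
  lever -50 38 [65.3 66.3 67.4]
  lever -20 36 [64.9 66.3 67.3]
  lever 10 37 [64.6 65.5 66.5]
  lever 40 31 [63.7 64.9 65.8]
  lever 70 31 [62.8 64.2 65. ]
  tray rim x [-159.  -158.2 -124.7  -17.6  -16.5] 164
```

View pics/wrist_a.png

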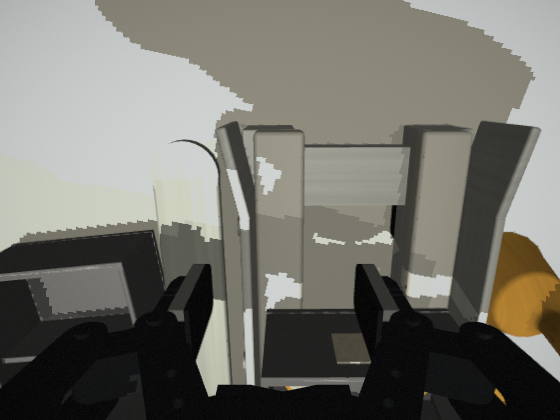

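The lever is pressed to about 0.25 rad: it measures 68.5 mm at the finger, so the tip is about 9 mm below the TCP. The pushing finger stands behind the tray's rear wall, which is at the bottom near (355,340). I'll go 5 mm lower and start sliding.

Call:
arm_command(plan="0 0 0.0025 0; 0 0 0.003 0; 0 0 0 0; -0.006 0 0 0; -0.006 0 0 0; -0.006 0 0 0; -0.006 0 0 0; -0.006 0 0 0; 0 0 0 0; 0 0 0 0")

```text
clock: 6.35
tcp_pos: [0.4984, 0.0264, 0.0718]
orientation: [1.981, 2.436, -0.001]
contact_force: [0.6, -0.8, 2.8]
grip_width: 0.0601
gripper_force: 1.3
```

```bash
python3 m.py b
```

```text
6.35 lane [-119.135384    -35.18517319] z 71.81400264371858 F [ 0.60437339 -0.79543951  2.84181447] lane F [0.90222177 0.42893717] M [-0.27383562 -0.13935165  0.00569611] 0.06008038870340059
wrist
  lever -200 1845 [61.7 62.5 63.3]
  lever -170 1556 [61.9 62.6 63.4]
  lever -140 2282 [ 62.3  63.6 137.5]
  lever -110 749 [ 63.   89.8 117.5]
  lever -80 497 [62.5 63.2 63.9]
  tray rim x [-130.9 -130.6 -108.   -97.5  -92.7] 2792
scene
  lever -170 21 [61.3 62.7 63.7]
  lever -110 116 [ 63.4  91.  114.8]
  lever -80 20 [61.7 63.3 64. ]
  lever -50 17 [62.3 63.1 63.7]
  lever -20 26 [61.5 63.3 64.6]
  lever 10 35 [61.9 63.5 64.4]
  lever 40 35 [62.2 63.5 64.8]
  lever 70 34 [63.7 65.2 66.6]
  tray rim x [-112.  -110.1  -49.8    4.7    5.1] 315
side
  lever -200 71 [61.2 62.4 63.1]
  lever -170 65 [61.6 62.5 63.4]
  lever -140 77 [ 61.9  63.1 134.5]
  lever -110 103 [ 62.8 118.1 133.8]
  lever -80 32 [62.  63.2 64. ]
  lever -50 22 [61.7 63.1 64.6]
  lever -20 30 [62.4 63.5 64.3]
  lever 10 37 [62.7 63.5 64.5]
  lever 40 35 [62.5 63.5 64.7]
  lever 70 31 [62.8 64.  65.1]
  tray rim x [-132.2 -131.7 -108.1    0.4    1.6] 149
```

The lever is level at about 0.275 rad and the tray is moving with the finger, so I'll keep pushing.

Call:
arm_command(plan="-0.006 0 0 0; -0.006 0 0 0; -0.006 0 0 0; -0.006 0 0 0; -0.006 0 0 0; -0.006 0 0 0; -0.006 0 0 0; -0.006 0 0 0; 0 0 0 0")

```text
clock: 7.62
tcp_pos: [0.5081, -0.0209, 0.0718]
orientation: [1.982, 2.436, -0.001]
contact_force: [-0.3, -0.3, 3.1]
grip_width: 0.0601
gripper_force: 1.8
```

Call:
arm_command(plan="-0.006 0 0 0; -0.006 0 0 0; -0.006 0 0 0; -0.006 0 0 0; -0.006 0 0 0; -0.006 0 0 0; -0.006 0 0 0; 0 0 0 0; 0 0 0 0")

```text
clock: 8.75
tcp_pos: [0.5167, -0.0614, 0.072]
orientation: [1.982, 2.437, -0.0]
contact_force: [-1.4, 3.5, 6.3]
grip_width: 0.0596
gripper_force: 2.9
```

```bash
python3 m.py c
```

```text
8.75 lane [-29.54092725 -35.25763369] z 71.98406271769481 F [-1.42395352  3.46316871  6.29229153] lane F [-3.68117578 -0.68565734] M [ 0.46668039  0.32404044 -0.11089653] 0.05962779721017999
wrist
  lever -140 410 [61.3 62.2 63.1]
  lever -110 1856 [61.6 62.4 63.3]
  lever -80 1564 [61.9 62.7 63.5]
  lever -50 2284 [ 62.4  63.7 137.7]
  lever -20 698 [ 63.2  88.2 117.6]
  lever 10 496 [62.8 63.5 64.2]
  tray rim x [-41.3 -41.1 -18.2  -7.4  -2.5] 2740
scene
  lever -200 20 [60.4 61.3 62.3]
  lever -170 24 [60.4 61.8 63.6]
  lever -50 18 [61.8 62.9 64.1]
  lever -20 128 [ 64.6  91.4 114.6]
  lever 10 21 [62.2 63.5 65. ]
  lever 40 25 [62.1 63.5 64.8]
  lever 70 33 [63.7 65.  66.3]
  tray rim x [-21.9 -20.8  50.5  93.   93.4] 388
side
  lever -200 73 [60.3 61.3 62.3]
  lever -170 62 [60.9 61.9 62.9]
  lever -140 61 [61.2 62.  62.9]
  lever -110 52 [61.3 62.2 63.4]
  lever -80 49 [61.4 62.4 63.5]
  lever -50 68 [ 62.   63.4 136.1]
  lever -20 77 [ 63.  117.7 134.8]
  lever 10 33 [61.7 63.2 64.3]
  lever 40 18 [62.2 63.3 64. ]
  lever 70 19 [62.7 63.8 64.7]
  tray rim x [-41.8 -41.6 -19.3  53.4  60. ] 117
```

Call:
arm_command(plan="-0.006 0 0 0; -0.006 0 0 0; -0.006 0 0 0; -0.006 0 0 0; -0.006 0 0 0; -0.006 0 0 0; -0.004 0 0 0; 0 0 0 0; 0 0 0 0")

```text
clock: 10.02
tcp_pos: [0.5248, -0.0995, 0.0722]
orientation: [-1.981, -2.437, -0.001]
contact_force: [-2.2, 6.1, 10.2]
grip_width: 0.0598
gripper_force: 5.0
```

Call:
arm_command(plan="-0.003 0 0 0; -0.003 0 0 0; 0 0 0 0; 0 0 0 0")

```text
clock: 10.52
tcp_pos: [0.5261, -0.1047, 0.0723]
orientation: [-1.98, -2.437, -0.002]
contact_force: [-1.9, 7.3, 11.4]
grip_width: 0.0598
gripper_force: 5.8
```

Call:
arm_command(plan="-0.002 0 0 0; -0.001 0 0 0; 0 0 0 0; 0 0 0 0")

```text
clock: 11.02
tcp_pos: [0.5266, -0.1066, 0.0723]
orientation: [-1.978, -2.437, -0.003]
contact_force: [-3.0, 9.8, 10.7]
grip_width: 0.0598
gripper_force: 6.8
```

Call:
arm_command(plan="-0.002 0 0 0; 0 0 0 0; 0 0 0 0")

```text
clock: 11.4
tcp_pos: [0.5267, -0.1071, 0.0723]
orientation: [-1.975, -2.437, -0.004]
contact_force: [-4.7, 13.6, 15.2]
grip_width: 0.0599
gripper_force: 9.3
```

```bash
python3 m.py d
```

```text
11.4 lane [ 17.25492018 -34.79875751] z 72.30548250651874 F [-4.70271375 13.61018242 15.19154049] lane F [-14.28425012  -1.82010456] M [ 2.7661892   1.08368971 -0.04703833] 0.05991064353315055
wrist
  lever -80 2043 [61.9 62.8 63.7]
  lever -50 1722 [62.2 63.  63.9]
  lever -20 1423 [62.5 63.3 64.1]
  lever 10 5319 [ 63.8 100.5 118. ]
  lever 40 298 [63.1 63.8 64.5]
  lever 70 258 [63.3 64.  64.6]
  tray rim x [ 5.5  5.8 28.3 39.7 44.2] 2747
scene
  lever -200 17 [59.7 61.  62.1]
  lever -170 20 [60.5 61.9 63. ]
  lever -140 22 [61.1 62.4 63.2]
  lever -110 26 [61.  62.2 63.6]
  lever -20 26 [61.6 62.9 63.6]
  lever 10 36 [ 72.5  91.5 109.3]
  lever 40 38 [ 62.1  64.  135.7]
  lever 70 29 [63.5 65.2 66.3]
  tray rim x [ 23.6  25.7  59.3 134.6 134.8] 314
side
  lever -200 75 [60.3 61.7 62.6]
  lever -170 63 [60.8 61.8 62.8]
  lever -140 56 [61.1 62.3 63. ]
  lever -110 51 [61.3 62.3 63.3]
  lever -80 42 [61.7 62.5 63.5]
  lever -50 43 [62.  63.  63.9]
  lever -20 35 [62.  63.1 64.1]
  lever 10 213 [ 63.7  92.9 122.9]
  lever 40 19 [62.6 63.3 64.1]
  lever 70 25 [62.5 63.6 64.6]
  tray rim x [  4.3   5.   27.7 111.3 118.7] 112
```

View pics/scene_d.png

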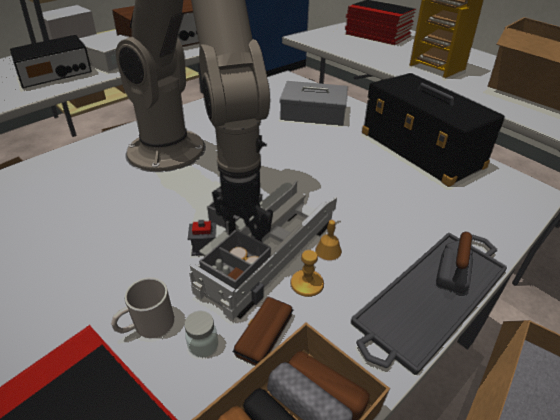

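The tray is home: push force rose to 14 N, the finger advanced only 0.5 mm of the last 2 mm, and the rear wall is at about 28-30 mm. The picture shows the tray against the end stop near (235,262). I'll back off the wall a few mm, then lift slowly so the lever comes up gently.

Call:
arm_command(plan="0.002 0 0 0; 0.002 0 0 0; 0.002 0 0 0; 0.001 0 0 0; 0 0 0 0; 0 0 -0.004 0; 0 0 -0.004 0; 0 0 -0.004 0; 0 0 -0.004 0; 0 0 -0.004 0; 0 0 -0.005 0; 0 0 -0.006 0; 0 0 -0.01 0; 0 0 -0.02 0; 0 0 -0.03 0; 0 0 -0.04 0; 0 0 -0.04 0; 0 0 0 0; 0 0 0 0")

```text
clock: 13.92
tcp_pos: [0.525, -0.1033, 0.2425]
orientation: [-1.98, -2.438, 0.0]
contact_force: [-0.4, 0.1, -0.7]
grip_width: 0.0599
gripper_force: 0.0
```

```bash
python3 m.py e; python3 - <<'E'
import cv2,numpy as np
a=cv2.imread('pics/wrist_e.png');b=cv2.imread('pics/scene_e.png')[150:310,170:370]
c=cv2.imread('pics/side_e.png')[150:310,200:400]
f=lambda i:cv2.resize(i,(400,300))
cv2.imwrite('pics/e.png',np.vstack([np.hstack([f(b),f(c)]),np.hstack([f(a),f(a)*0])]))
E
```

```text
13.925 lane [ 13.15601523 -35.73977074] z 242.4838233722821 F [-0.35673487  0.10224057 -0.74420425] lane F [-0.17303083 -0.32828834] M [-0.01554025 -0.01695786 -0.02789011] 0.059862137280560446
wrist
  lever -110 674 [119.  120.4 121.8]
  lever -80 550 [110.7 112.1 113.6]
  lever -50 445 [102.4 103.9 105.1]
  lever -20 380 [94.3 95.5 96.9]
  lever 10 324 [86.  87.2 88.4]
  lever 40 265 [77.8 78.9 80.3]
  lever 70 223 [69.4 70.7 72.1]
  tray rim x [ 26.9  27.2  41.6 134.7 134.9] 1533
scene
  lever -170 34 [135.4 137.5 139. ]
  lever -140 35 [127.5 129.  130.7]
  lever -110 37 [119.  120.4 122.6]
  lever -80 40 [110.  112.6 114.5]
  lever -50 37 [101.8 104.2 105.6]
  lever -20 41 [93.9 95.7 97.7]
  lever 10 41 [85.5 87.5 88.8]
  lever 40 43 [76.8 79.1 80.9]
  lever 70 45 [69.9 71.8 73.6]
  tray rim x [ 29.   29.6  65.9 134.5 134.8] 294
side
  lever -170 44 [135.6 136.8 138.1]
  lever -140 44 [127.5 128.7 129.9]
  lever -110 34 [118.8 120.4 121.7]
  lever -80 31 [110.8 112.  112.9]
  lever -50 31 [102.3 103.5 104.7]
  lever -20 26 [94.1 95.3 96. ]
  lever 10 18 [85.8 86.9 88.6]
  lever 40 21 [77.5 78.6 79.7]
  lever 70 19 [68.7 70.4 71.5]
  tray rim x [ 24.6  25.5  53.9 134.6 134.8] 235
```

View pics/e.png

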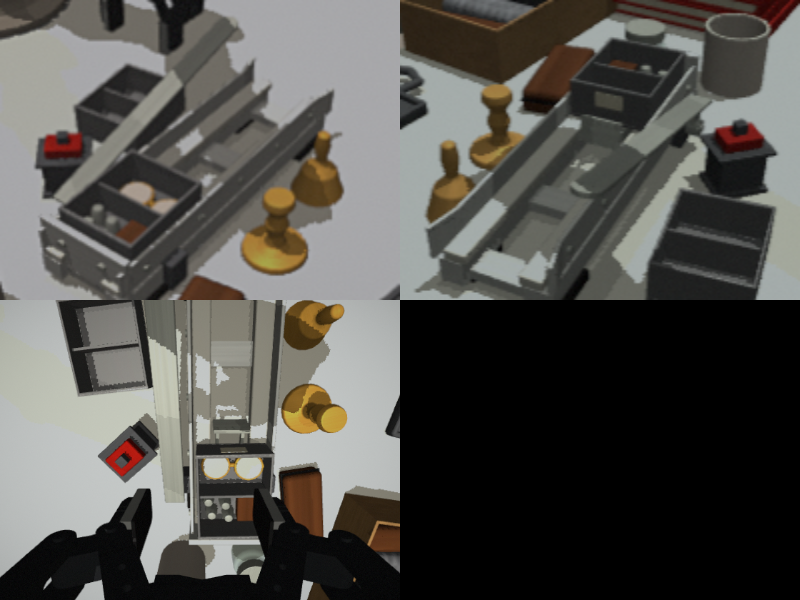

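The lever is fully up again, at its original heights, and the gate blade stands up behind the tray; the bystanders look untouched. One last check is the tray's seat against the end stop, with the blade and plate as references in the same wrist frame.

```bash
python3 - <<'E'
from h import *
o,M=st();im,D=eyes.grab_frame('wrist')
v,u=np.nonzero(D>0);p=bydepth('wrist',np.c_[u,v],D,o);L=w2l(p)*1000;Z=p[:,2]*1000
def H(t,k):
    h,e=np.histogram(L[k,0],np.arange(-20,170,1));print(t,[(int(e[i]),int(h[i])) for i in np.nonzero(h>3)[0]])
H('blade',(abs(L[:,1])<18)&(Z>60)&(Z<75)&(L[:,0]<22))
H('rear rim',(abs(L[:,1])<38)&(Z>93)&(Z<100)&(L[:,0]<45))
H('front rim',(abs(L[:,1])<38)&(Z>93)&(Z<100)&(L[:,0]>115))
H('plate top',(abs(L[:,1])<38)&(Z>84)&(Z<92)&(L[:,0]>125))
m=(Z>93)&(Z<100)&(abs(L[:,1])<46)&(L[:,0]>23)&(L[:,0]<33)
print('rear yaw',np.degrees(np.arctan(np.polyfit(L[m,1],L[m,0],1)[0])), 'rear at y=-35,35',[np.percentile(L[m&(abs(L[:,1]-y)<6),0],5) for y in(-35,0,35)])
E
```

```text
blade [(3, 56), (4, 87), (5, 75), (6, 49), (7, 46), (8, 54), (9, 50), (10, 10)]
rear rim [(26, 8), (27, 120), (28, 132), (29, 115), (30, 117), (31, 84), (32, 14)]
front rim [(132, 11), (133, 103), (134, 135), (135, 88), (136, 78), (137, 64), (138, 22)]
plate top [(133, 15), (134, 161), (135, 158), (136, 12), (143, 4), (144, 69), (145, 93), (146, 78), (147, 79), (148, 69), (149, 80), (150, 77), (151, 49), (152, 34), (153, 4)]
rear yaw -0.8743751690377599 rear at y=-35,35 [np.float64(28.23332195986236), np.float64(27.529633359006986), np.float64(26.94534111132551)]
```

```bash
python3 - <<'E'
from h import *
o,M=st();im,D=eyes.grab_frame('wrist')
v,u=np.nonzero(D>0);p=bydepth('wrist',np.c_[u,v],D,o);L=w2l(p)*1000;Z=p[:,2]*1000
def edge(t,zl,zh,x0,x1,q):
    m=(Z>zl)&(Z<zh)&(L[:,0]>x0)&(L[:,0]<x1);ys=np.arange(-40,41,8)
    e=[np.percentile(L[m&(abs(L[:,1]-y)<4),0],q) if (m&(abs(L[:,1]-y)<4)).sum()>5 else np.nan for y in ys]
    print(t,np.round(e,1));return
edge('rear',93,100,23,34,5)
edge('front',93,100,130,142,95)
edge('plate front',84,92,142,156,5)
edge('plate mid',84,92,142,156,50)
edge('blade',60,75,0,16,50)
for s in(-1,1):
    m=(abs(Z-75)<3)&(abs(s*L[:,1]-49)<4)&(L[:,0]<10)&(L[:,0]>-120)
    print('guide az err',np.degrees(np.arctan(np.polyfit(L[m,0],L[m,1],1)[0])),np.median(L[m,1]))
m=(Z>93)&(Z<100)&(L[:,0]>27)&(L[:,0]<140)
for s in(-1,1):
    k=m&(s*L[:,1]>40)&(s*L[:,1]<46.5);print('tray side',np.polyfit(L[k,0],L[k,1],1)[0]*57.3,np.median(L[k,1]),k.sum())
E
```

```text
rear [28.4 28.2 28.  27.9 27.6 27.5 27.5 27.3 27.2 26.9 26.9]
front [138.  138.1 138.3 138.  138.1 138.  137.9 136.9 137.1 136.6   nan]
plate front [144.3 145.  145.1 144.8 144.5 144.8 145.  144.4 144.4 143.3 144.7]
plate mid [147.9 147.9 147.9 148.3 148.1 147.9 147.3 147.  147.  146.7 148.7]
blade [nan nan 5.7 5.9 5.8 5.8 5.8 6.1 5.7 nan nan]
guide az err -0.2904214324282796 -48.459097570738614
guide az err -0.0852310416502113 48.7067410815523
tray side 0.691777702115643 -40.83005049827319 247
tray side 1.8825348758575728 43.86045861744641 274
```

The tray's front is in line with the end-stop buffers to within about 1 mm, with under 1° of yaw, and the pushing finger met a firm stop. The gate is up and the arm is clear, so I'm handing in.

```bash
python3 -c "
from bench import ticket
print(ticket.hand_in())"
```

```text
the job is handed in; nothing more can be done
None
```

The job is handed in, with no verdict returned: the tray is home against the end stop (within about 1 mm, under 1° of yaw), the gate is up again behind it, and the bystanders look untouched.

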